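Inspect a sensor board through the loupe

ROBOT

A 6-joint arm with a two-finger parallel gripper is mounted at the origin on the work surface. World frame = base frame: x ahead of the robot, y to its left, z up, the work surface at z = 0. Lengths are in m, angles in rad, forces in N, time in s.
With the tool pointing down it reaches from about 0.325 to 0.875 m from the base axis. Payload 4.4 kg.
Tool frame: the origin (TCP) lies midway between the tips of the shut fingers; the grasp point (between the pads) lies behind it (hold_point_z is the z of the grasp point in the tool frame, in m); z points along the fingers, y is the line along which they close (so a half turn about z gives the same grasp; the last joint's range is limited). The gripper opens to 85 mm and grips with 20 to 120 N. Pads are 22 mm wide; open, the fingers measure 114 mm over their backs; the gripper's body (76 mm by 85 mm) begins 54 mm behind the grasp point. The pads swing forward as they close: fully open they stand 13 mm farther back than shut.
Start: joints at [-1.278, 0.207, 1.542, -0, 1.393, -0.15], TCP at [0.246, -0.52, 0.231] pointing down, gripper open.
Joint ranges: [-2.73, 2.73], [-0.86, 2.22], [0.23, 2.46], [-1.11, 4.25], [0.08, 2.63], [-2.82, 2.82]. Speed limits (rad/s): [2.79, 2.79, 3.14, 3.14, 3.14, 3.14].

INTERFACE

Orientations are given as a rotation vector (axis times angle).
In Python, from plant import get_obs, snapshot, camera_info, finish_job, hold_point_z gives the robot as it stands.
- The arm moves only by the shell command python3 -m pendant 'ROWS' [OPENING] [FORCE]. ROWS is text: rows parted by semicolons, each of 4 numbers parted by spaces: the shift along the tool's x, y, z in m, then the turn about the tool's z in rad. In form: dx dy dz twist; .... A call has 1 to 8 rows; each row shifts and turns the commanded pose from where the row before left it, along the tool's axes as they then stand; what a row does not reach is not made up. A row lasts 1/10 s, in which the tool goes at most 50 mm and 8.59 degrees, less where a joint would pass 70% of its speed; a pose out of reach is approached as far as the arm can. A call is refused whole if a number of a shift passes 0.05 or a number of a turn 0.15, either way. A call with a gripper value outside its range is refused whole. OPENING is the closure, from 0 (fully open) to 1 (shut), set as the call begins (- or left out, the last holds). The fingers move at their own pace and stop on an object; FORCE is the grip in N (left out, the last holds). Time passes only in rows, so rows that do not move let the fingers close. It gives the time, the measured TCP pose, the force, the opening and the grip force at its end, in the units of the state.
- get_obs(): the state, without advancing time (a new reading comes with each control period).
- snapshot(name): name is "scene" or "top" or "wrist"; returns the picture (480x640x3 uint8, blue, green, red); there is no depth.
- camera_info(name): a dict with "K" (3x3 intrinsics, pixels), "R" (3x3) and "t" (3): a world point X has camera coordinates R X + t; the wrist camera has in their place "T_tool_cam" (4x4, takes a point from camera to tool coordinates, whose origin is the TCP and whose axes are the flange's). Camera axes: x right, y down, z forward; pixel columns grow to the right and rows downward; lengths in m; the calibration is good to about 2 mm. A picture is of the moment at which its call begins: read the wrist's pose just before it. camera_info takes no time and is no camera call.
- finish_job(): hands the job in; it is judged then, once.
The state is a dict: "t": time; "joints": joint angles; "qd": joint speeds; "effort": joint torques, N m; "position": TCP position; "tcp_rot": TCP orientation; "contact_force": force on the tool from outside, world axes, zero at the start; "moment": the same for the moment, N m; "grip_width": finger opening in m; "grip_force": force on a finger pad.
Only numpy, scipy, OpenCV 4.12 (cv2) and the standard library are available. Lean on these libraries where they do the work, as an engineer would, in place of code of your own. Each camera call takes 0.05 s, during which the arm holds its last target. There are 200 camera calls.

TASK

Draw the loupe by its handle out of the open end of its dust hood, carry it to the inspection stand and hold it level over the middle of the black chip on the sensor housing, with the lens at the focal height marked by the brass pointer on the stand's post. Finish while still holding it there, steady and in the gripper alone. Do not shift the housing or the pointer, and leave the jar, screwdriver and meter where they are.

Things in the scene. Friction and masses are not known exactly. Their poses are not given: they have to be found in the camera images.
- loupe: Loupe, ~90 g, lying flat: black rim 64 mm across, 14 mm thick, clear lens. Origin under the lens centre, on the underside; z up. Handle along its -x: black flat-sided bar 16 mm wide, 14 mm thick, x -38 to -150 mm, at rim height, on a 12 mm round neck. Lens starts in the hood, some 100 mm of handle sticking out in free air, underside 30 mm above the table. Balances ~23 mm from lens centre.
- loupe_lens (a point): Centre of the loupe's lens: on the loupe's z axis, 7 mm above the underside, at mid-thickness of rim and handle. The loupe's x, y, z axes.
- hood: Fixed dust hood, open only at its own -x end (roughly to the robot). Origin on the table under the middle of its space; x to the closed back. Grey floor block 30 mm high, from x -52 mm; aluminium walls and clear roof from x -40 mm. Inside 82 mm wide, z 30 to 52 mm, back wall at x 40 mm. Outside 92 mm wide, 56 mm high. Lens parks about mid-hood. Hood left and stand right, or the reverse.
- stand: Fixed inspection stand: aluminium base plate 120 mm (x) by 154 mm (y -60 to +94), 12 mm thick, carrying the housing, with a 12 mm steel post rising to 190 mm at x = 41, y = 71 mm, on the far left of the plate as seen from the robot. Origin on the table, under the middle of the place for the housing; x points away from the robot, give or take 20 degrees, z up.
- focus_mark (a point): Tip of the brass focus pointer (blade 10 mm wide, 4 mm thick; point at mid-thickness). It is on a 26 mm dark collar held by friction on the stand's post, at a height that differs each time (105 to 165 mm above the table), and points from the post towards the housing; tip at stand x = 25, y = 43 mm. Axes as the stand's. Its height is the focal height for the middle of the lens's thickness.
- housing: Loose cast aluminium sensor housing, round, 76 mm diameter, 43 mm high, about 0.5 kg, with a small connector block on one side, standing on the stand's base plate; a 44 mm square green circuit board on its top. Origin at the centre of its underside (12 mm above the table), z up.
- chip (a point): Centre of the top of the 12 mm square black chip in the middle of the circuit board, on the housing's axis, 47 mm above its underside (59 mm above the table).
- jar: Small amber jar, 48 mm diameter, 55 mm high, between hood and stand. Bystander. Origin under its centre.
- driver: Screwdriver with yellow handle, 190 mm long, lying on the left of the bench. Bystander. Origin under its middle.
- meter: Orange hand meter 150 x 75 x 42 mm lying on the right of the bench. Bystander. Origin under its centre.
Things that resemble listed ones, but are neither listed nor needed, are in the scene too. Of the things shaped like the loupe, the black one is meant.

How it is judged:
On the way:
1. the loupe, held in the fingers, has been drawn fully out of the hood's open end (x of loupe_lens in the frame of hood below -0.075 m and contact force between loupe and the fingers above 0.5 N), for 0.1 s.
At the end, for the whole second after the job is handed in: Lens centre within 10 mm sideways of the chip centre and 6 mm of the pointer tip height, loupe tilted under 0.09 rad, at rest, carried by the fingers alone; housing moved under 10 mm, pointer under 5 mm, jar, screwdriver and meter under 20 mm (horizontal distance between loupe_lens and chip below 0.01 m and z of loupe_lens in the frame of focus_mark between -0.006 and 0.006 m and angle between loupe's own z axis and vertical below 0.09 rad and linear speed of loupe below 0.02 m/s and angular speed of loupe below 0.15 rad/s and contact force between loupe and the fingers above 1 N and contact force between loupe and stand below 0.2 N and contact force between loupe and housing below 0.2 N and contact force between loupe and hood below 0.2 N and contact force between loupe and jar below 0.2 N and contact force between loupe and driver below 0.2 N and contact force between loupe and meter below 0.2 N and distance of housing from where it was at the start of the episode below 0.01 m and angle between housing's own z axis and vertical below 0.05 rad and distance of focus_mark from where it was at the start of the episode below 0.005 m and distance of each of jar, driver, meter from where it was at the start of the episode below 0.02 m); the arm keeps its last pose, push and grip.
It fails at once if the housing is shifted by more than 10 mm (distance of housing from where it was at the start of the episode above 0.01 m).
It fails at once if the focus pointer is shifted by more than 5 mm (distance of focus_mark from where it was at the start of the episode above 0.005 m).
It fails at once if the small jar is pushed by more than 20 mm (distance of jar from where it was at the start of the episode above 0.02 m).
It fails at once if the screwdriver is pushed by more than 20 mm (distance of driver from where it was at the start of the episode above 0.02 m).
It fails at once if the hand meter is pushed by more than 20 mm (distance of meter from where it was at the start of the episode above 0.02 m).
It also fails if it takes over 48 s, if anything falls off the work surface, if the arm or the gripper's body presses on something with over 40 N, if the wrist force passes 120 N, or if a joint passes its speed limit or range.

## Working session

There is one attempt and no reset: what is moved stays moved. The work goes in short steps, Python scripts to look and compute and a shell command to move; the robot and the scene stay as the last step left them, time stands still between calls to the robot, and variables do not carry over. Pictures are saved under pics/ and viewed, at most 10 in all, crops included, and the job is handed in when it is done.

```bash
mkdir -p pics; python3 - <<'E'
from plant import *
import cv2,numpy as np
np.set_printoptions(precision=4,suppress=True)
o=get_obs();print(o['t'],o['position'],o['tcp_rot'],o['grip_width'],hold_point_z)
for n in('scene','top'):
    cv2.imwrite(f'pics/{n}.png',snapshot(n));c=camera_info(n);print(n,c['K'],c['R'],c['t'])
print(camera_info('wrist'))
E
```

```text
0.0 [ 0.2462 -0.5188  0.2301] [-3.0626 -0.6894  0.0002] 0.08518400512529231 -0.0187
scene [[536.2585   0.     315.4743]
 [  0.     536.2585 234.0162]
 [  0.       0.       1.    ]] [[-0.7403  0.6723 -0.0079]
 [ 0.4963  0.5385 -0.6809]
 [-0.4535 -0.508  -0.7323]] [ 0.4145 -0.1865  1.5825]
top [[598.8425   0.     322.5924]
 [  0.     598.8425 238.4385]
 [  0.       0.       1.    ]] [[-0.0221 -0.9997 -0.0081]
 [-0.9907  0.023  -0.1343]
 [ 0.1344  0.005  -0.9909]] [0.0056 0.563  1.7599]
{'K': array([[420.0893,   0.    , 314.2969],
       [  0.    , 420.0893, 246.0506],
       [  0.    ,   0.    ,   1.    ]]), 'T_tool_cam': array([[ 0.0005, -0.9593, -0.2824,  0.0728],
       [ 1.    ,  0.0007, -0.0004,  0.0001],
       [ 0.0005, -0.2824,  0.9593, -0.1421],
       [ 0.    ,  0.    ,  0.    ,  1.    ]])}
```

View pics/scene.png

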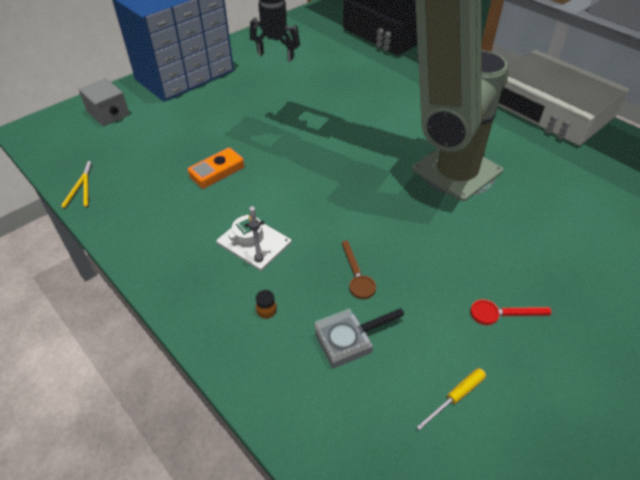

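View pics/top.png

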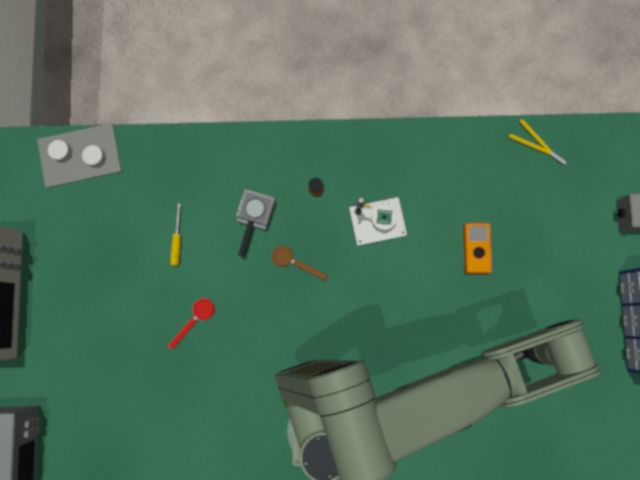

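The scene view shows the hood with the black loupe at (345,335), its handle out to (402,314). The stand is at (255,240), with the brown and red decoys apart from it. In the top view the hood is at (256,208), the handle tip at (243,256), the chip at about (384,217) and the post collar at about (360,206).

```bash
cat > h.py <<'E'
from plant import *
import cv2,numpy as np
from scipy.spatial.transform import Rotation as Ro
np.set_printoptions(precision=4,suppress=True)
def cam(n,o=None):
    c=camera_info(n)
    if n!='wrist': return c['K'],c['R'],c['t']
    T=np.eye(4);T[:3,:3]=Ro.from_rotvec(o['tcp_rot']).as_matrix();T[:3,3]=o['position']
    M=np.linalg.inv(T@c['T_tool_cam']);return c['K'],M[:3,:3],M[:3,3]
def ray(c,p):
    K,R,t=c;d=R.T@np.linalg.solve(K,[p[0],p[1],1]);return -R.T@t,d/np.linalg.norm(d)
def onz(c,p,z):
    C,d=ray(c,p);return C+d*(z-C[2])/d[2]
def cross(r1,r2):
    (a,u),(b,v)=r1,r2
    s=np.linalg.lstsq(np.c_[u,-v],b-a,rcond=None)[0];P=a+u*s[0];Q=b+v*s[1]
    return (P+Q)/2,np.linalg.norm(P-Q)
def proj(c,X):
    K,R,t=c;p=K@(R@np.asarray(X)+t);return p[:2]/p[2]
E
python3 - <<'E'
from h import *
c=cam('top');I=cv2.imread('pics/top.png');S=cv2.imread('pics/scene.png')
g=I.max(2);m=np.zeros_like(g);m[224:260,236:258]=(g[224:260,236:258]<45)*255
y,x=np.nonzero(m);P=np.array([onz(c,(a,b),.044) for a,b in zip(x,y)])[:,:2]
mu=P.mean(0);w,V=np.linalg.eigh(np.cov(P.T));s=(P-mu)@V
print('handle',mu,V[:,1],np.ptp(s,axis=0),len(P),np.degrees(np.arctan2(V[1,1],V[0,1])))
print('lens',onz(c,(255,208),.037),'chip',onz(c,(384,217),.059),'hood/jar',onz(c,(316,187),.055))
for n,px in(('chip',((384,217),(245,228))),):
  print(n,cross(ray(c,px[0]),ray(cam('scene'),px[1])))
a=cv2.resize(I[190:250,340:420],(800,600),interpolation=2)[:, :]
b=cv2.resize(S[195:275,210:300],(675,600),interpolation=2)
a=cv2.resize(I[190:250,345:410],(400,369),interpolation=2);b=cv2.resize(S[200:270,215:295],(400,350),interpolation=2)
cv2.imwrite('pics/crop.png',np.hstack([a[:350],b]))
E
```

```text
handle [0.563  0.2184] [-0.9613  0.2756] [0.0116 0.0933] 85 164.00419919863495
lens [0.6608 0.1953 0.037 ] chip [ 0.6203 -0.1916  0.059 ] hood/jar [0.7172 0.0091 0.055 ]
chip (array([ 0.6232, -0.1937,  0.0493]), np.float64(0.0032799937093240276))
```

View pics/crop.png

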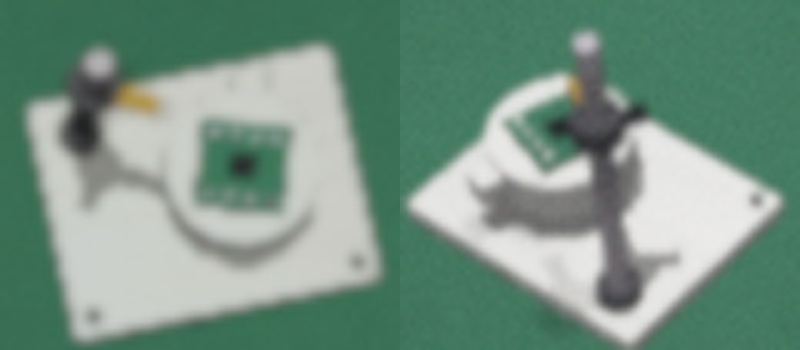

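The crop puts the chip at top px (384.5,217) and the brass tip at about (370,207). The plate is turned about +11°. Chip ≈ (0.621,-0.192) and handle ≈ (0.563,0.218) at -16°. Next I move over the stand for wrist views.

```bash
python3 -m pendant '0.048 -0.012 0 0;0.048 -0.012 0 0;0.048 -0.012 0 0;0.048 -0.012 0 0;0.048 -0.012 0 0;0.048 -0.012 0 0;0.048 -0.012 0 0;0.048 -0.012 0 0' 0
python3 -m pendant '0.02 0 0 0;0 0 0 0;0 0 0 0' | tail -3
python3 - <<'E'
from h import *
o=get_obs();I=snapshot('wrist');cv2.imwrite('pics/w1.png',I)
import json;json.dump({k:list(o[k]) for k in('position','tcp_rot')},open('w1.json','w'));print(o['position'],o['t'])
E
```

```text
t: 0.9
position: [0.5532, -0.2665, 0.2307]
tcp_rot: [-3.064, -0.69, 0.001]
contact_force: [1.0, -0.4, -0.1]
grip_width: 0.0852
grip_force: 0.0
contact_force: [-0.6, -0.5, -0.4]
grip_width: 0.0856
grip_force: 0.0
[ 0.5697 -0.2595  0.2304] 1.2
```

View pics/w1.png

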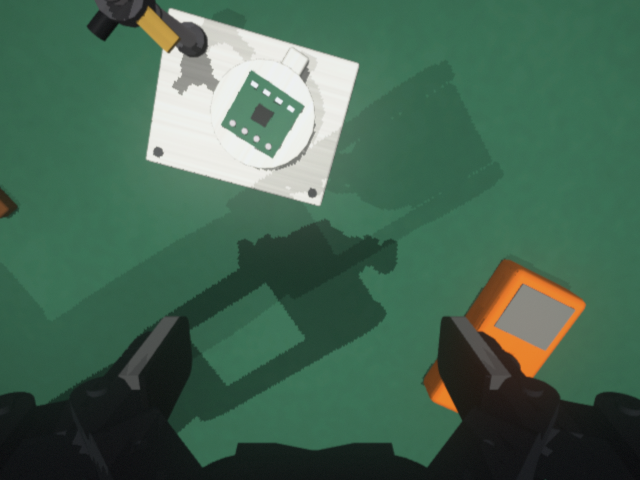

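The wrist view shows the chip at (262,115), the brass blade with its tip end near (170,47), and the post collar at (122,8).

```bash
python3 -m pendant '0.03 -0.032 0 0;0.03 -0.032 0 0;0.03 -0.032 0 0;0.03 -0.032 0 0;0 0 0 0;0 0 0 0;0 0 0 0' | tail -1
python3 - <<'E'
from h import *
import json
o=get_obs();I=snapshot('wrist');cv2.imwrite('pics/w2.png',I)
json.dump({k:list(o[k]) for k in('position','tcp_rot')},open('w2.json','w'));print(o['position'],o['t'])
for n in('w1','w2'):
    I=cv2.imread(f'pics/{n}.png');h=cv2.cvtColor(I,cv2.COLOR_BGR2HSV);o=json.load(open(n+'.json'));c=cam('wrist',o)
    m=cv2.inRange(h,(15,90,90),(30,255,255));k=cv2.findContours(m,0,2)[0];k=max(k,key=cv2.contourArea)
    print(n,'brass',cv2.boxPoints(cv2.minAreaRect(k)).tolist())
    g=cv2.inRange(I,(0,0,0),(70,70,70))
    for k in cv2.findContours(g,0,2)[0]:
        a=cv2.contourArea(k)
        if 120<a<900:
            r=cv2.minAreaRect(k);print(' dark',r,onz(c,r[0],.059))
E
```

```text
grip_force: 0.0
[ 0.6231 -0.0946  0.2312] 1.95
w1 brass [[134.00001525878906, 19.99999237060547], [148.50001525878906, 5.499992370605469], [181.00001525878906, 37.99999237060547], [166.50001525878906, 52.49999237060547]]
 dark ((8.5, 202.0), (17.0, 30.0), 0.0) [ 0.4837 -0.0443  0.059 ]
 dark ((195.6470489501953, 45.58824157714844), (19.523740768432617, 29.719472885131836), 49.398704528808594) [ 0.6457 -0.1335  0.059 ]
w2 brass [[377.5000305175781, 247.5], [388.5000305175781, 236.5], [409.5000305175781, 257.5], [398.5000305175781, 268.5]]
 dark ((343.32806396484375, 247.61087036132812), (15.06786823272705, 19.709312438964844), 47.72631072998047) [ 0.6136 -0.1241  0.059 ]
 dark ((260.81756591796875, 50.844608306884766), (32.549339294433594, 60.56501770019531), 54.462318420410156) [ 0.7157 -0.0103  0.059 ]
```

View pics/w2.png

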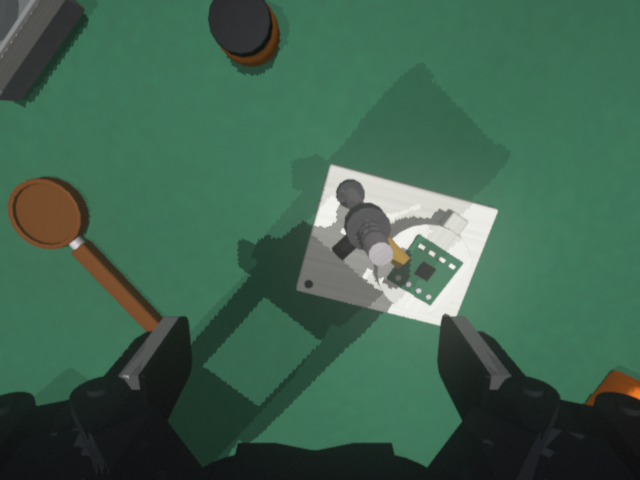

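The second view shows the brass tip end at about (404,263), the chip at (425,271), the jar at (243,30) and the post top at (380,254). I'll triangulate the tip and chip now.

```bash
python3 - <<'E'
from h import *
import json
c1,c2=[cam('wrist',json.load(open(f'w{i}.json'))) for i in(1,2)]
print('tip',cross(ray(c1,(173.7,45.2)),ray(c2,(404,263))))
print('chip',cross(ray(c1,(262.5,115)),ray(c2,(425.5,271))),onz(c1,(262.5,115),.059),onz(c2,(425.5,271),.059))
# plate corners (top, z=.012)
q=[(170,9),(359,63),(320,206),(147,159)];q2=[(330,165),(498,210),(443,326),(297,291)]
for a in q:print(onz(c1,a,.012))
for a in q2:print(' ',onz(c2,a,.012))
E
```

```text
tip (array([ 0.6387, -0.1464,  0.1355]), np.float64(0.0002526445448244502))
chip (array([ 0.6238, -0.1925,  0.0573]), np.float64(2.1008690885879376e-06)) [ 0.6238 -0.1927  0.059 ] [ 0.6241 -0.1918  0.059 ]
[ 0.6628 -0.0923  0.012 ]
[ 0.691  -0.2407  0.012 ]
[ 0.5741 -0.2626  0.012 ]
[ 0.5476 -0.1134  0.012 ]
  [ 0.6631 -0.0905  0.012 ]
  [ 0.6909 -0.2403  0.012 ]
  [ 0.5731 -0.2534  0.012 ]
  [ 0.5465 -0.1131  0.012 ]
```

```bash
python3 -m pendant '0.011 -0.045 0 0;0.011 -0.045 0 0;0.011 -0.045 0 0;0.011 -0.045 0 0;0.011 -0.045 0 0;0.011 -0.045 0 0;0.011 -0.045 0 0' | tail -1
python3 -m pendant '0 0 0 0.142;0 0 0 0.142;0 0 0 0.142;0 0 0 0.142;0 0 0 0.142;0 0 0 0;0 0 0 0;0 0 0 0' |tail -1
python3 - <<'E'
from h import *
import json
o=get_obs();I=snapshot('wrist');cv2.imwrite('pics/w3.png',I)
json.dump({k:list(o[k]) for k in('position','tcp_rot')},open('w3.json','w'));print(o['position'],o['tcp_rot'],o['t'],o['joints'])
E
```

```text
grip_force: 0.0
grip_force: 0.0
[0.5587 0.2242 0.2313] [ 3.1137 -0.4173 -0.    ] 3.5 [ 0.238   0.2632  1.4723 -0.0001  1.4061  2.0752]
```

View pics/w3.png

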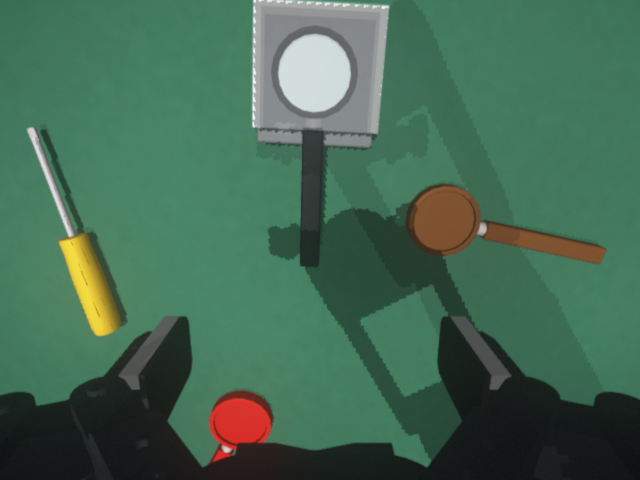

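The handle runs from (313,130) to its tip at (310,265), the lens is centred at (314,72), and the hood mouth is at about row 133.

```bash
python3 - <<'E'
from h import *
import json
o=json.load(open('w3.json'));c=cam('wrist',o);R=Ro.from_rotvec(o['tcp_rot']).as_matrix();p=np.array(o['position'])
I=cv2.imread('pics/w3.png');m=np.zeros((480,640),'u1');m[140:275,295:330]=(I.max(2)<42)[140:275,295:330]*255
k=max(cv2.findContours(m,0,2)[0],key=cv2.contourArea);b=cv2.boxPoints(cv2.minAreaRect(k));print(b.tolist())
B=np.array([onz(c,q,.044) for q in b]);print(((B-p)@R))
for q,z in(((314,72),.044),((310.5,265),.044),((315,134),.044),((258,128),.056),((379,134),.056),((253,2),.056),((388,5),.056),((258,138),.030),((372,146),.030)):
    X=onz(c,q,z);print(q,X,(X-p)@R)
E
```

```text
[[317.0, 246.0], [318.0, 246.0], [318.0, 248.0], [317.0, 248.0]]
[[-0.0244  0.0016  0.1873]
 [-0.0244  0.0024  0.1873]
 [-0.0261  0.0024  0.1873]
 [-0.0261  0.0016  0.1873]]
(314, 72) [0.6629 0.1967 0.044 ] [ 0.1077 -0.0009  0.1873]
(310.5, 265) [0.5203 0.2385 0.044 ] [-0.0408 -0.0038  0.1873]
(315, 134) [0.6205 0.2074 0.044 ] [ 0.0641 -0.0001  0.1873]
(258, 128) [0.6358 0.2463 0.056 ] [ 0.0686 -0.0416  0.1753]
(379, 134) [0.6086 0.1623 0.056 ] [0.0644 0.0466 0.1753]
(253, 2) [0.7146 0.2251 0.056 ] [ 0.1502 -0.0419  0.1753]
(388, 5) [0.689  0.1379 0.056 ] [0.1484 0.0489 0.1753]
(258, 138) [0.6291 0.2519 0.03  ] [ 0.0606 -0.0453  0.2013]
(372, 146) [0.5993 0.1661 0.03  ] [0.0545 0.0453 0.2013]
```

```bash
python3 -m pendant '0.026 -0.0025 0.04 0.02;0 0 0.045 0;0 0 0.045 0;0 0 0.045 0;0 0 0.039 0;0 0 0 0;0 0 0 0;0 0 0 0' 0 
python3 -m pendant '0 0 0 0;0 0 0 0;0 0 0 0;0 0 0 0;0 0 0 0;0 0 0 0;0 0 0 0;0 0 0 0' 1 70
python3 -c "
from h import *
o=get_obs();print(o['position'],o['tcp_rot'],Ro.from_rotvec(o['tcp_rot']).as_matrix()[:,0],o['moment']);cv2.imwrite('pics/w4.png',snapshot('wrist'))"
```

```text
t: 4.35
position: [0.5868, 0.2211, 0.0204]
tcp_rot: [-3.107, 0.449, -0.008]
contact_force: [1.0, 1.1, 0.5]
grip_width: 0.0853
grip_force: 0.0
t: 5.15
position: [0.5843, 0.2206, 0.0176]
tcp_rot: [-3.109, 0.449, -0.0]
contact_force: [-2.2, -0.9, 5.4]
grip_width: 0.0153
grip_force: 70.1
[0.5843 0.2206 0.0176] [-3.1092  0.4495 -0.0002] [ 0.9591 -0.2832  0.0001] [-0.0609  0.1091 -0.0077]
```

View pics/w4.png

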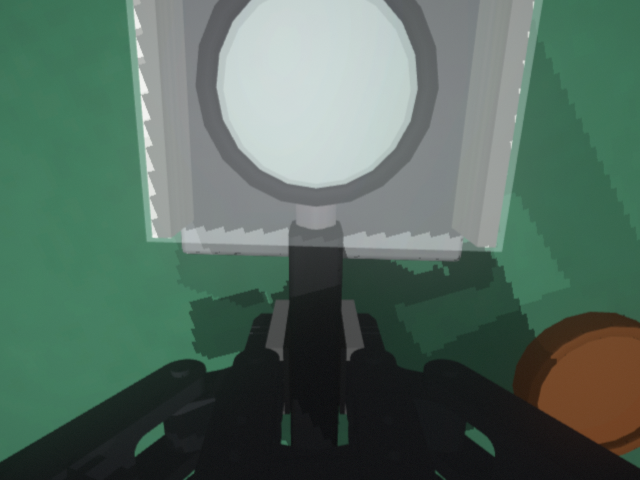

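The handle is gripped centrally, with the lens rim spanning columns 197–438 and its near edge at about (317,205). I lift 3 mm and draw it out.

```bash
python3 -m pendant '0 0 -0.003 0;0 0 0 0;-0.02 0 0 0;-0.03 0 0 0;-0.03 0 0 0;-0.03 0 0 0;-0.02 0 0 0;0 0 0 0'
python3 -m pendant '0 0 -0.03 0;0 0 -0.04 0;0 0 -0.04 0;0 0 -0.04 0;0 0 0 0;0 0 0 0;0 0 0 0'
python3 -c "
from h import *
o=get_obs();print(o['position'],o['tcp_rot'],o['joints']);cv2.imwrite('pics/w5.png',snapshot('wrist'));cv2.imwrite('pics/s5.png',snapshot('scene'))"
```

```text
t: 6.0
position: [0.4555, 0.2574, 0.019]
tcp_rot: [3.108, -0.446, -0.007]
contact_force: [-0.2, -0.0, -0.8]
grip_width: 0.0147
grip_force: 69.4
t: 6.7
position: [0.4588, 0.2567, 0.1687]
tcp_rot: [3.108, -0.45, -0.004]
contact_force: [-0.8, -0.2, -1.6]
grip_width: 0.0152
grip_force: 69.5
[0.4588 0.2567 0.1687] [ 3.1077 -0.4501 -0.004 ] [ 0.3455  0.1658  1.7257 -0.0001  1.253   2.204 ]
```

View pics/w5.png

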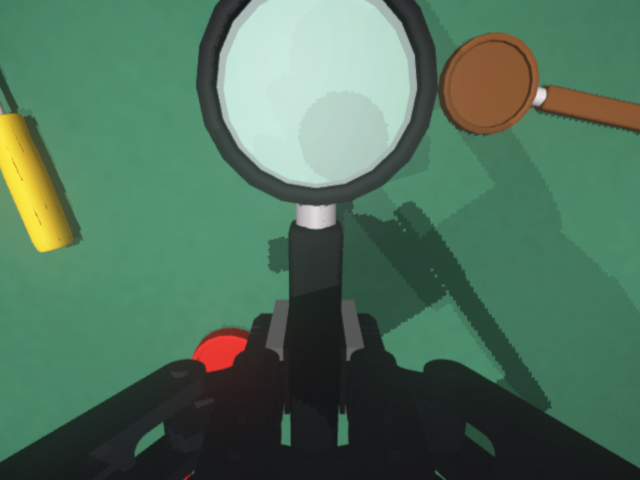

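Nothing slipped: the loupe sits in the gripper as before and is clear of the hood. The near rim edge is at (317,203) and the handle starts at about row 223. I'll work out the lens centre in the tool frame.

```bash
python3 - <<'E'
from h import *
T=camera_info('wrist')['T_tool_cam'];K=camera_info('wrist')['K']
def tz(p,z):
    d=T[:3,:3]@np.linalg.solve(K,[*p,1]);C=T[:3,3];return (C+d*(z-C[2])/d[2])
print('rim near top/mid',tz((317,190),-.0264),tz((317,203),-.0264),tz((317,203),-.0124))
print('handle start',tz((316,223),-.0264),tz((289,270),-.0264),tz((342,270),-.0264))
print('rim sides',tz((198,80),-.0194),tz((437,80),-.0194))
print('brown/lens ctr',tz((317,75),-.0194))
I=cv2.imread('pics/w5.png');h=I.min(2)
m=cv2.inRange(I,(150,150,140),(255,255,255));k=max(cv2.findContours(m,0,2)[0],key=cv2.contourArea);print(cv2.fitEllipse(k),cv2.boundingRect(k))
E
```

```text
rim near top/mid [ 0.0547  0.0001 -0.0264] [ 0.051   0.0002 -0.0264] [ 0.0484  0.0002 -0.0124]
handle start [ 0.0453 -0.0001 -0.0264] [ 0.0312 -0.008  -0.0264] [ 0.0313  0.0075 -0.0264]
rim sides [ 0.0837 -0.0323 -0.0194] [ 0.0837  0.0328 -0.0194]
brown/lens ctr [ 0.085   0.0001 -0.0194]
((316.5024108886719, 80.32298278808594), (197.5731964111328, 211.0576934814453), 1.2776708602905273) (217, 0, 200, 187)
```

```bash
python3 -m pendant '0 0 0 -0.1375;0 0 0 -0.1375;0 0 0 -0.1375;0 0 0 -0.1375;-0.005 0.019 0 0;-0.01 0.038 0 0;-0.01 0.038 0 0;-0.01 0.038 0 0' | sed -n 2,3p
python3 -m pendant '-0.01 0.038 0 0;-0.01 0.038 0 0;-0.01 0.038 0 0;-0.01 0.038 0 0;-0.01 0.038 0 0;-0.01 0.038 0 0;-0.01 0.038 0 0;-0.005 0.019 0 0'| sed -n 2,3p
python3 -m pendant '0 0 0 0;0 0 0 0;0 0 0 0;0 0 0 0'
python3 - <<'E'
from h import *
o=get_obs();R=Ro.from_rotvec(o['tcp_rot']).as_matrix();p=o['position'];print(p,R[:,0],R[:,2])
L=p+R@[.0825,.0003,-.0194];print('lens',L,'to go tool',R.T@(np.array([.624,-.192,.135])-L))
E
```

```text
position: [0.4591, 0.1186, 0.1686]
tcp_rot: [3.114, 0.413, -0.005]
position: [0.461, -0.1777, 0.1689]
tcp_rot: [-3.115, -0.407, 0.003]
t: 8.8
position: [0.4616, -0.1736, 0.1698]
tcp_rot: [-3.113, -0.414, 0.001]
contact_force: [-0.5, 0.5, -1.0]
grip_width: 0.0148
grip_force: 69.4
[ 0.4616 -0.1736  0.1698] [ 0.9652  0.2613 -0.0007] [-0.0009  0.0007 -1.    ]
lens [ 0.5414 -0.1524  0.1891] to go tool [0.0694 0.0599 0.054 ]
```

```bash
python3 -m pendant '0 0.03 0 0;0 0.03 0 0;0.02 0 0.012 0;0.02 0 0.014 0;0.02 0 0.014 0;0.009 0 0.014 0;0 0 0 0;0 0 0 0'
python3 -m pendant '0 0 0 0;0 0 0 0;0 0 0 0;0 0 0 0'
python3 - <<'E'
from h import *
o=get_obs();R=Ro.from_rotvec(o['tcp_rot']).as_matrix();p=o['position'];print(p,R[:,2])
L=p+R@[.0825,.0003,-.0194];print('lens',L,'to go tool',R.T@(np.array([.624,-.192,.135])-L))
I=snapshot('wrist');c=cam('wrist',o)
print('pred chip,tip',proj(c,[.624,-.192,.059]),proj(c,[.6387,-.1464,.137]))
S=snapshot('scene');T=snapshot('top')
b=cv2.resize(S[190:280,205:305],(400,360),interpolation=2);a=cv2.resize(I,(480,360));cv2.imwrite('pics/w6.png',I);cv2.imwrite('pics/f.png',np.hstack([a,b])[:, :800])
E
```

```text
t: 9.6
position: [0.5438, -0.2139, 0.116]
tcp_rot: [-3.114, -0.414, 0.002]
contact_force: [-0.6, -0.1, -1.4]
grip_width: 0.0146
grip_force: 69.4
t: 10.0
position: [0.5441, -0.2152, 0.1169]
tcp_rot: [3.114, 0.411, 0.001]
contact_force: [-0.2, 0.2, -1.1]
grip_width: 0.0146
grip_force: 69.4
[ 0.5441 -0.2152  0.1169] [ 0.0008 -0.0005 -1.    ]
lens [ 0.6239 -0.1941  0.1364] to go tool [ 0.0007 -0.002   0.0014]
pred chip,tip [310.7344  98.4188] [149.8728 -26.9799]
```

View pics/f.png

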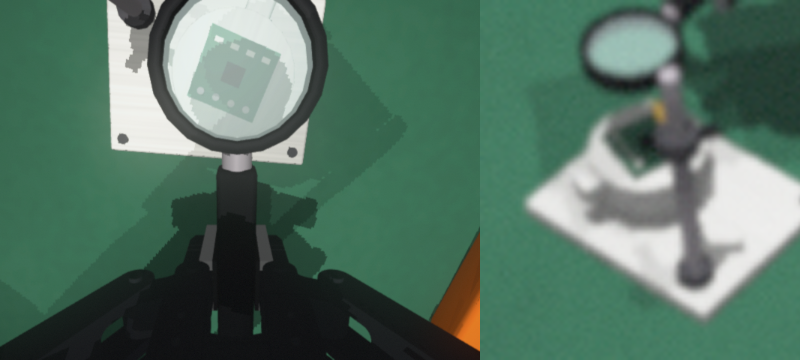

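The chip shows through the lens at wrist px (309,96), against a predicted (311,98). In the scene view the lens centre is at about (242.5,201.8) and the brass near (249.5,218). I'll cross-check the heights in the scene view.

```bash
python3 - <<'E'
from h import *
c=cam('scene')
print(proj(c,[.6239,-.1941,.1364]),'tip',proj(c,[.6387,-.1464,.1355]),'chip',proj(c,[.624,-.192,.059]))
S=snapshot('scene');h=cv2.cvtColor(S,cv2.COLOR_BGR2HSV)[200:240,235:270];y,x=np.nonzero(cv2.inRange(h,(12,100,60),(32,255,255)));print('brass',x.min()+235,x.max()+235,y.min()+200,y.max()+200)
t=cam('top');T=snapshot('top');h=cv2.cvtColor(T,cv2.COLOR_BGR2HSV)[195:220,350:390];y,x=np.nonzero(cv2.inRange(h,(12,100,60),(32,255,255)));print(x+350,y+195,'top pred tip',proj(t,[.6387,-.1464,.1355]),'lens',proj(t,[.6239,-.1941,.1364]))
o=get_obs();print(o['position'],o['t'])
E
```

```text
[241.5869 203.3499] tip [248.753  216.8464] chip [245.3915 225.9522]
brass 249 250 216 219
[365 364 365 366 367 364 365 366 367 368 369 368 369] [204 205 205 205 205 206 206 206 206 206 206 207 207] top pred tip [370.4398 206.4593] lens [387.3629 211.1151]
[ 0.5441 -0.215   0.1163] 10.25
```

Both views agree with the estimates. One small trim, then settle and hand in.

```bash
python3 -m pendant '0 -0.002 0.001 0;0 0 0 0;0 0 0 0;0 0 0 0;0 0 0 0;0 0 0 0;0 0 0 0;0 0 0 0'
python3 - <<'E'
from h import *
o=get_obs();R=Ro.from_rotvec(o['tcp_rot']).as_matrix();print(o['position']+R@[.0825,.0003,-.0194],abs(np.array(o['qd'])).max())
print(finish_job())
E
```

```text
t: 11.05
position: [0.5436, -0.213, 0.1153]
tcp_rot: [3.115, 0.412, -0.0]
contact_force: [0.2, 0.4, -1.1]
grip_width: 0.0148
grip_force: 69.4
[ 0.6233 -0.1918  0.1347] 0.003036388986047354
the job is handed in; nothing more can be done
None
```

I handed the job in at about 11 s with the loupe held still in the gripper alone. By my measurements the lens is within about 1 mm of the chip centre sideways and at 0.135 m, the measured pointer height (good to about 2 mm). The hand-in call gave no verdict.

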